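# Set the gel imager's filter changer to its third filter by feel

### The job

Set the gel imager to its third filter. The filter lever on its roof has been left somewhere along its slot: with a fingertip, first push it right back against its home stop, at the thumbscrew end, then slide it the other way, counting the clicks, and leave it clicked in at the third, never letting it run on to the fourth. Only push the knob, do not take it between the fingers, and leave the lens cap and the things on the bench where they are.

Things in the scene. Friction and masses are not known exactly. Their poses are not given: they have to be found in the camera images.
- imager: Gel imager, fixed: white light base 300 (x) x 330 (y) x 62 mm, on it a grey hood up to 190 mm, on that a flat aluminium filter changer 140 (x) x 290 (y) mm whose roof is 218 mm above the bench. Origin: centre of the underside, on the bench; z up, x towards the imager's back, y along the lever's slot from its home end to its far end.
- camera_top (a point): Middle of the top of the black camera, 44 mm square, which stands on the roof behind the slot: x 35, y 0, z 248 mm in the imager's frame. The round flange under it is 60 mm across and 6 mm high. Fixed.
- thumbscrew (a point): Top of the steel thumbscrew, 18 mm across and 11 mm high, fixed on the roof in line with the slot, beyond its home end: x -45, y -112 mm in the imager's frame.
- home_end (a point): Fixed point on the roof (z 218 mm), in the slot line, where the lever's axis is when it stands against its home stop: x -45, y -63 mm in the imager's frame. Axes parallel to the imager's: the lever slides from here along +y.
- knob (a point): Middle of the lever's knob, on its axis, moving with it, 25 mm above the roof. The knob is an upright black cylinder 17 mm across and 22 mm high, from 14 to 36 mm above the roof (top 254 mm above the bench), on a steel stem 7 mm thick. Axes parallel to the imager's.
- lever (a joint): Lever travel, m: 0 at the home stop (no click there), 0.126 at the far stop, growing along the imager's +y; found at 0.02 to 0.07. Four clicks, at 0.030, 0.060, 0.090, 0.120: within 3 mm of one it snaps in by itself, ahead of the finger, and about 6 N pushes it out. Between clicks it drags with about 1 N and stays where left.
- lens_cap: Loose black lens cap, disc 34 mm across, 14 mm high, lying on the changer's roof near the far end of the slot. Origin: centre of its underside.
- tube_rack: Loose yellow rack with small tubes, 70 x 120 mm, 47 mm high. Origin: centre of its underside.
- tip_box: Loose green box of pipette tips, 85 x 118 mm, 49 mm high. Origin: centre of its underside.
- bottle: Loose reagent bottle, 68 mm across, 150 mm high. Origin: centre of its underside.

How it is judged (in metres and radians):
On the way, in this order (a step that is already met when the one before it is completed fails the run):
1. the lever is pushed right back against its home stop (within 3 mm) (value of joint lever below 0.003 m), for 0.15 s.
2. the lever sits in the third notch (within 2.5 mm) (value of joint lever between 0.0875 and 0.0925 m), for 0.2 s.
At the end, for the whole second after the job is handed in: The lever rests clicked in at the third notch: its travel is within 2.5 mm of 90 mm and it is still (all of step 2 and velocity of joint lever between -0.01 and 0.01 m/s); the robot touches nothing.
It fails at once if the lever runs on to the fourth notch (travel over 116 mm) (value of joint lever above 0.116 m).
It fails at once if the knob is taken between the fingers (grasp point within 10 mm of its axis and less than 13 mm above its top) (horizontal distance between the grasp point and knob below 0.01 m and z of the grasp point in the frame of knob below 0.024 m).
It fails at once if the lens cap is moved more than 15 mm (distance of lens_cap from where it was at the start of the episode above 0.015 m).
It fails at once if the tube rack, the tip box or the bottle is moved more than 20 mm or tipped (distance of any of tube_rack, tip_box, bottle from where it was at the start of the episode above 0.02 m or angle between any of tube_rack, tip_box, bottle's own z axis and vertical above 0.3 rad).
It also fails if it takes over 51 s, if anything falls off the work surface, if the arm or the gripper's body presses on something with over 40 N, if the wrist force passes 120 N, or if a joint passes its speed limit or range.

### The arm

A 6-joint arm with a two-finger parallel gripper is mounted at the origin on the work surface. World frame = base frame: x ahead of the robot, y to its left, z up, the work surface at z = 0. Lengths are in mm, angles in rad, forces in N, time in s.
With the tool pointing down it reaches from about 325 to 775 mm from the base axis. Payload 9.3 kg.
Tool frame: the origin (TCP) lies on the centre line of the jaws, within the pads' length; the fingertips stand r.tips_ahead ahead of it and the grasp point (between the pads) lies 5 mm behind it (r.tips_ahead is the distance from the TCP to the fingertips, in mm); z points along the fingers, y is the line along which they close (so a half turn about z gives the same grasp; the last joint's range is limited). The gripper opens to 85 mm and grips with 20 to 120 N. Pads are 22 mm wide; open, the fingers measure 114 mm over their backs; the gripper's body (76 mm by 85 mm) begins 54 mm behind the grasp point. The pads swing forward as they close: fully open they stand 13 mm farther back than shut.
Start: joints at [-1.481, 0.259, 0.021, 1.334, 0, 1.418], TCP at [132.225, -533.866, 245.279] pointing down, gripper open.
Joint ranges: [-3.04, 3.04], [-0.91, 1.82], [-1.04, 1.36], [-1.92, 1.95], [-1.52, 1.45], [-3.14, 3.14]. Speed limits (rad/s): [2.22, 2.22, 2.79, 3.14, 3.14, 3.14].

### API

Orientations are given as a rotation vector (axis times angle).
In Python, from station import state, viewer, r gives the robot as it stands. The module is installed in compiled form; this text tells all that it offers.
- The arm moves only by the tool move_arm, never from a script. Its argument "targets" is a list of rows, each an object with "travel": the shift along the tool's x, y, z in mm, a list of three; "spin": the turn about the tool's z in rad; "jaw": the opening in per cent of the stroke, from 0 (shut) to 100 (fully open). In form: [{"travel": [tx, ty, tz], "spin": spin, "jaw": jaw}, ...]. A call has 1 to 5 rows; each row is the pose to reach, as a shift and turn from the pose commanded when the call began, along the tool's axes at that moment; what a row does not reach only later rows make up. A row lasts 1/8 s, in which the tool goes at most 62.5 mm and 10.7 degrees, less where a joint would pass 70% of its speed; a pose out of reach is approached as far as the arm can. A call with a gripper value outside its range is refused whole. The fingers move at their own pace and stop on an object; "grip_force" is the grip in N (left out, the last holds). Time passes only in rows, so rows that repeat a pose let the fingers close. It gives the time, the measured TCP pose, the force, the opening and the grip force at its end, in the units of the state.
- state(): the state, without advancing time (a new reading comes with each control period).
- viewer.read_camera(name): name is "side" or "top"; returns the picture (480x640x3 uint8, red, green, blue); there is no depth.
- viewer.calibration(name): a dict with "fx", "fy", "cx", "cy" (pixels), "R" (3x3) and "t" (3): a world point X has camera coordinates R X + t. Camera axes: x right, y down, z forward; pixel columns grow to the right and rows downward; lengths in mm; the calibration is good to about 2 mm. A picture is of the moment at which its call begins. calibration takes no time and is no camera call.
- r.job_done(): hands the job in; it is judged then, once.
The state is a dict: "clock": time; "joint_positions": joint angles; "dq": joint speeds; "joint_efforts": joint torques, N m; "tool_pos": TCP position; "ee_rot": TCP orientation; "contact_force": force on the tool from outside, world axes, zero at the start; "moment": the same for the moment, N m; "opening": finger opening in mm; "gripper_force": force on a finger pad.
Only numpy, scipy, OpenCV 4.12 (cv2) and the standard library are available. Lean on these libraries where they do the work, as an engineer would, in place of code of your own. Each camera call takes 0.05 s, during which the arm holds its last target. There are 200 camera calls.

## Working session

There is one attempt and no reset: what is moved stays moved. The work goes in short steps, Python scripts to look and compute and a tool call to move; the robot and the scene stay as the last step left them, time stands still between calls to the robot, and variables do not carry over. Pictures are saved under pics/ and viewed, at most 10 in all, crops included, and the job is handed in when it is done.

Besides the shell and the picture viewer there is one more tool, called as name(argument=value, ...) on one line, values as JSON. move_arm: Moves the arm, as the interface text tells. Its arguments: {"type":"object","properties":{"targets":{"type":"array","items":{"type":"object","properties":{"travel":{"type":"array","items":{"type":"number"}},"spin":{"type":"number"},"jaw":{"type":"number"}}}},"grip_force":{"type":"number"}},"required":["targets"]}

```bash
mkdir -p pics
python3 - <<'E'
from station import state, viewer, r
import cv2
for n in("top","side"):
    cv2.imwrite(f"pics/{n}0.png",viewer.read_camera(n)[:,:,::-1])
    c=viewer.calibration(n);print(n,c)
print(r.tips_ahead);s=state();print(s)
E
```

```text
top {'fx': 583.7879748632721, 'fy': 583.7879748632721, 'cx': 328.473474848328, 'cy': 242.4369073336205, 'R': array([[ 0.0211253 , -0.99963839,  0.01663762],
       [-0.99419509, -0.02276047, -0.10515742],
       [ 0.10549807, -0.01431955, -0.9943164 ]]), 't': array([ -28.74749854,  554.81386032, 1686.16854663])}
side {'fx': 465.7468649432639, 'fy': 465.7468649432639, 'cx': 317.6228209201278, 'cy': 240.27433399722335, 'R': array([[-0.89261794, -0.45081212, -0.0012804 ],
       [-0.29792453,  0.59202399, -0.74883147],
       [ 0.33834033, -0.66803894, -0.66275923]]), 't': array([ 480.8343426 ,  282.04716397, 1023.66250488])}
14.0
{'clock': 0.1, 'joint_positions': array([-1.48063527e+00,  2.59136320e-01,  2.08304925e-02,  1.33368842e+00,
        7.36050077e-06,  1.41823577e+00]), 'dq': array([ 0.00137278, -0.00229333,  0.00147836,  0.00010795, -0.0004557 ,
        0.00077895]), 'joint_efforts': array([ 4.48525112e-03, -5.56695986e+01,  3.45069373e+01,  1.16604479e-02,
       -1.77713414e-04,  4.44951255e-06]), 'tool_pos': array([ 132.18723717, -533.63856069,  244.72355819]), 'ee_rot': array([-3.11729735e+00, -3.80186066e-01, -7.02280418e-05]), 'contact_force': array([-0.14619812,  0.5160425 ,  0.29927656]), 'moment': array([ 0.00370717, -0.01930906,  0.02527699]), 'gripper_force': 0.0, 'opening': 85.54911097395056}
```

View pics/top0.png

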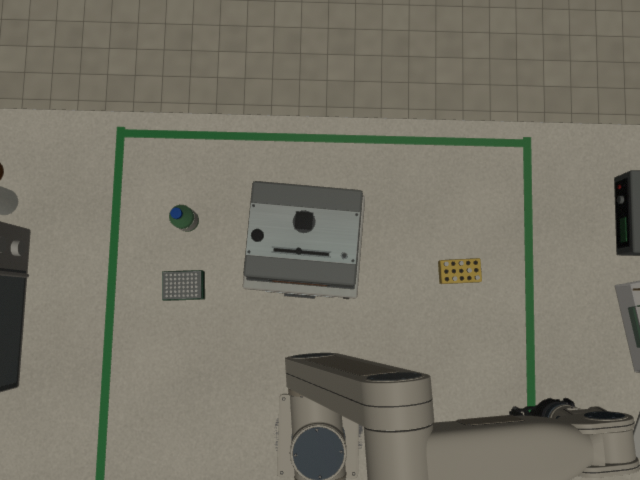

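View pics/side0.png

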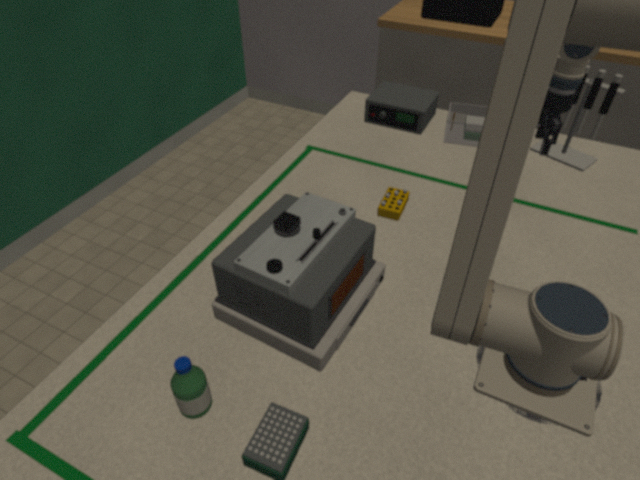

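Top view: the imager is at about (303,240), camera (304,221), thumbscrew (345,255), lens cap (257,235) and the slot runs from (272,249) to (331,253). The side view shows the same things, with the knob near (318,233). I'll enlarge both for exact pixels.

Run:
```python
import cv2,numpy as np
a=cv2.imread("pics/top0.png")[200:275,240:370];b=cv2.imread("pics/side0.png")[185:290,230:370]
a=cv2.resize(a,(780,450),interpolation=3);b=cv2.resize(b,(700,525),interpolation=3)
cv2.imwrite("pics/topz.png",cv2.convertScaleAbs(a,alpha=1.7));cv2.imwrite("pics/sidez.png",cv2.convertScaleAbs(b,alpha=1.7))
```

```text
(no output)
```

View pics/topz.png

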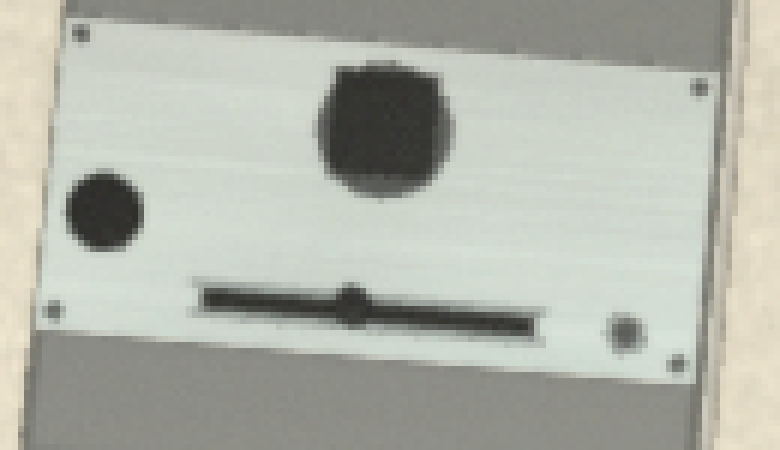

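View pics/sidez.png

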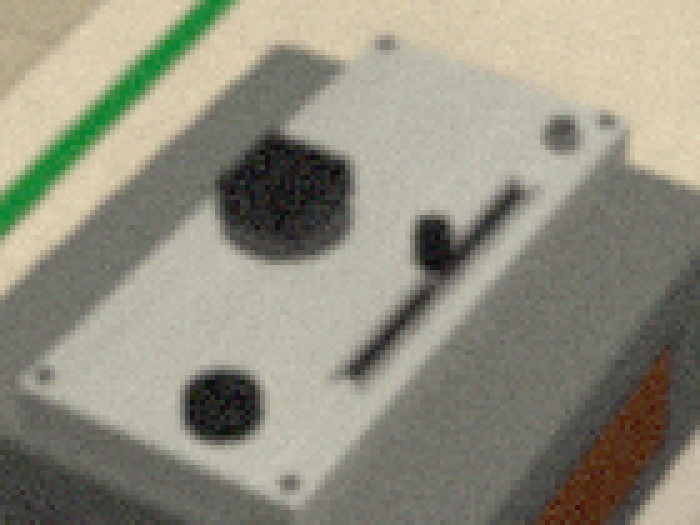

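Top zoom: knob (354,305), slot ends (202,299)/(534,326), thumbscrew (626,333), cap (104,211), roof screws (81,33),(700,88),(54,311),(678,364). Side zoom: knob top about (433,225), thumbscrew (563,130), slot ends (350,375)/(520,190).

```bash
cat > h.py <<'E'
import numpy as np
from station import state, viewer, r
def ray(n,u,v,z):
    c=viewer.calibration(n);R=np.array(c["R"]);t=np.array(c["t"])
    d=R.T@np.array([(u-c["cx"])/c["fx"],(v-c["cy"])/c["fy"],1]);o=-R.T@t
    return (o+d*(z-o[2])/d[2])
E
python3 - <<'E'
from h import *
np.set_printoptions(precision=1,suppress=True)
T=lambda u,v,z:ray("top",240+(u+.5)/6-.5,200+(v+.5)/6-.5,z)[:2]
S=lambda u,v,z:ray("side",230+(u+.5)/5-.5,185+(v+.5)/5-.5,z)[:2]
sc=[T(*p,218) for p in((81,33),(700,88),(54,311),(678,364))]
for p in sc: print(p)
f=lambda v:v/np.linalg.norm(v)
y=f(sc[0]-sc[1]+sc[2]-sc[3]);x=np.array([y[1],-y[0]]);print("yaw",np.arctan2(x[1],x[0]))
th=T(626,333,229);e0=T(534,326,218);e1=T(202,299,218);k=T(354,305,254)
print("slotyaw",f(e1-e0),y,np.linalg.norm(e1-e0))
print("thumb",th,S(563,125,229),"ends",e0,e1,S(520,190,218),S(350,375,218),"knob",k,S(433,222,254),"cap",T(104,211,232))
h1=th+49*y; h2=e0+4*y;h3=e1-130*y;h4=sum(sc)/4-63*y-45*x
print("home",h1,h2,h3,h4)
h=(h1+h2+h3)/3;print(h,"lever",(k-h)@y,(k-h)@x)
s=state();from scipy.spatial.transform import Rotation as Q
print(Q.from_rotvec(s["ee_rot"]).as_matrix())
E
```

```text
[629.4 186.2]
[611.5 -85.3]
[507.  193.7]
[490.1 -77.7]
yaw -0.06418063011377444
slotyaw [0.1 1. ] [0.1 1. ] 144.71915780327512
thumb [502.1 -54.4] [501.9 -54.1] ends [505.2 -14.7] [513.7 129.7] [505.  -14.5] [516.2 127. ] knob [509.3  62.4] [510.6  61.5] cap [549.6 172. ]
home [505.3  -5.5] [505.5 -10.7] [505.4  -0. ] [510.6  -5.7]
[505.4  -5.4] lever 67.8829344982912 -0.40624333761546794
[[ 1.   0.2 -0. ]
 [ 0.2 -1.   0. ]
 [ 0.  -0.  -1. ]]
```

The two views agree. Home is at about (505,-5), the lever at about 68 mm and the yaw is -0.064 rad. I'll shut the jaws, lift, and turn so that tool x lies along the slot.

move_arm(targets=[{"travel":[20,-5,-50],"spin":-0.18,"jaw":0},{"travel":[80,-30,-60],"spin":-0.36,"jaw":0},{"travel":[140,-50,-60],"spin":-0.54,"jaw":0},{"travel":[200,-70,-60],"spin":-0.72,"jaw":0},{"travel":[255,-90,-60],"spin":-0.9,"jaw":0}], grip_force=20)

```text
clock: 0.72
tool_pos: [358.9, -384.3, 305.1]
ee_rot: [-2.638, -1.706, 0.0]
contact_force: [0.9, -1.0, -0.5]
opening: 0.0
gripper_force: 0.0
```

```bash
cat >> h.py <<'E'
from scipy.spatial.transform import Rotation as Q
H=np.array([505.4,-5.4]);yw=-0.064
Y=np.array([-np.sin(yw),np.cos(yw)]);X=np.array([np.cos(yw),np.sin(yw)])
def rep(gy=None,z=None):
    s=state();M=Q.from_rotvec(s["ee_rot"]).as_matrix();p=s["tool_pos"]
    d=p[:2]-H
    print("t",s["clock"],"pos",p.round(1),"slot y %.1f x %.1f"%(d@Y,d@X),"spin need %.3f"%(np.arctan2(M[1,0],M[0,0])-(yw+np.pi/2)),"F",(s["contact_force"][:2]@Y).round(1),s["contact_force"].round(1),"open",round(s["opening"],1),"q6",s["joint_positions"][5].round(2))
    if gy is not None:
        g=np.append(H+gy*Y,z);print("travel",(M.T@(g-p)).round(1))
E
python3 -c "
from h import *
rep(105,300)"
```

```text
t 0.725 pos [ 358.9 -384.3  305.1] slot y -387.5 x -122.0 spin need -0.358 F -1.0 [ 0.9 -1.  -0.5] open 0.0 q6 1.01
travel [504.  -58.5   5.2]
```

move_arm(targets=[{"travel":[60,-7,0],"spin":-0.18,"jaw":0},{"travel":[120,-14,0],"spin":-0.36,"jaw":0},{"travel":[180,-21,0],"spin":-0.36,"jaw":0},{"travel":[240,-28,0],"spin":-0.36,"jaw":0},{"travel":[300,-35,0],"spin":-0.36,"jaw":0}])

```text
clock: 1.35
tool_pos: [450.3, -96.2, 305.2]
ee_rot: [-2.296, -2.144, 0.0]
contact_force: [0.3, -0.6, -1.0]
opening: -0.4
gripper_force: 0.0
```

```bash
python3 -c "
from h import *
rep(105,300)"
```

```text
t 1.35 pos [450.3 -96.2 305.2] slot y -94.2 x -49.1 spin need -0.004 F -0.5 [ 0.3 -0.6 -1. ] open -0.4 q6 1.25
travel [199.4  48.3   5.2]
```

move_arm(targets=[{"travel":[55,13,0],"spin":0,"jaw":0},{"travel":[110,26,0],"spin":0,"jaw":0},{"travel":[165,40,0],"spin":0,"jaw":0},{"travel":[199,48,0],"spin":0,"jaw":0},{"travel":[199,48,0],"spin":0,"jaw":0}])

```text
clock: 1.98
tool_pos: [511.8, 99.2, 304.5]
ee_rot: [-2.291, -2.148, 0.001]
contact_force: [0.2, 0.0, 0.5]
opening: 0.1
gripper_force: 0.0
```

Run:
```python
from h import *
import cv2
rep(105,253)
im=viewer.read_camera("side")[185:290,230:370,::-1]
cv2.imwrite("pics/s1.png",cv2.convertScaleAbs(cv2.resize(im,(700,525),interpolation=3),alpha=1.7))
```

```text
t 1.975 pos [511.8  99.2 304.5] slot y 104.8 x -0.3 spin need -0.001 F 0.0 [0.2 0.  0.5] open 0.1 q6 1.67
travel [ 0.2  0.4 51.5]
```

View pics/s1.png

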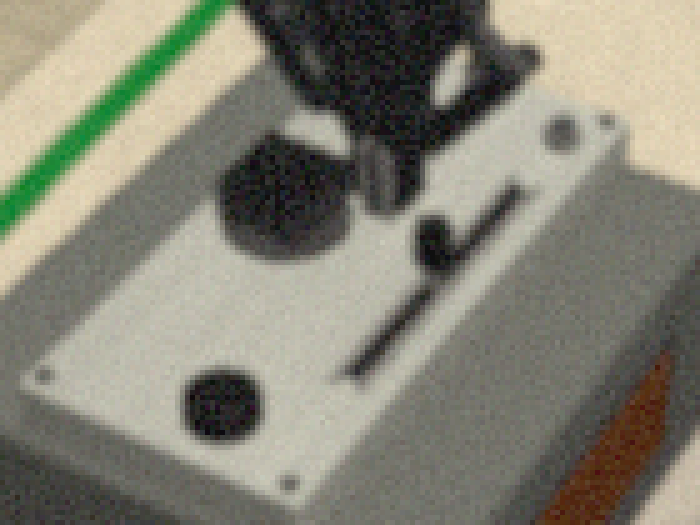

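The shut fingertips hang near (385,185), clear of the knob at (433,225) on its far side, and the camera is clear too. Next: lower, watching the force.

move_arm(targets=[{"travel":[0,0,30],"spin":0,"jaw":0},{"travel":[0,0,51],"spin":0,"jaw":0},{"travel":[0,0,51],"spin":0,"jaw":0}])

```text
clock: 2.4
tool_pos: [510.7, 96.1, 253.2]
ee_rot: [-2.296, -2.142, 0.004]
contact_force: [-0.1, -0.0, -0.1]
opening: 0.0
gripper_force: 0.0
```

```bash
python3 -c "
from h import *
rep(20,253)"
```

```text
t 2.4 pos [510.7  96.1 253.2] slot y 101.6 x -1.2 spin need -0.005 F -0.0 [-0.1 -0.  -0.1] open 0.0 q6 1.66
travel [-81.6   1.7   0.2]
```

move_arm(targets=[{"travel":[-12,0.5,0],"spin":0,"jaw":0},{"travel":[-24,1,0],"spin":0,"jaw":0},{"travel":[-36,1,0],"spin":0,"jaw":0},{"travel":[-48,1.5,0],"spin":0,"jaw":0},{"travel":[-60,1.5,0],"spin":0,"jaw":0}])

```text
clock: 3.02
tool_pos: [509.2, 36.5, 254.7]
ee_rot: [2.296, 2.144, 0.002]
contact_force: [0.7, 4.4, 2.7]
opening: 0.2
gripper_force: 2.1
```

move_arm(targets=[{"travel":[-5,0,0],"spin":0,"jaw":0},{"travel":[-10,0,0],"spin":0,"jaw":0},{"travel":[-14,0,0],"spin":0,"jaw":0},{"travel":[-18,0,0],"spin":0,"jaw":0},{"travel":[-18,0,0],"spin":0,"jaw":0}])

```text
clock: 3.65
tool_pos: [507.6, 18.9, 254.1]
ee_rot: [-2.296, -2.144, 0.001]
contact_force: [-0.8, -0.4, -0.5]
opening: -0.1
gripper_force: 0.0
```

```bash
python3 -c "
from h import *
rep(19.5,253)"
```

```text
t 3.65 pos [507.6  18.9 254.1] slot y 24.4 x 0.7 spin need -0.004 F -0.5 [-0.8 -0.4 -0.5] open -0.1 q6 1.51
travel [-4.9 -0.7  1.1]
```

move_arm(targets=[{"travel":[-1,0,0],"spin":0,"jaw":0},{"travel":[-2,0,0],"spin":0,"jaw":0},{"travel":[-3,0,0],"spin":0,"jaw":0},{"travel":[-3,0,0],"spin":0,"jaw":0}])

```text
clock: 4.15
tool_pos: [507.5, 16.2, 254.2]
ee_rot: [-2.296, -2.145, 0.0]
contact_force: [-0.7, 0.9, -0.0]
opening: -0.0
gripper_force: 0.4
```

move_arm(targets=[{"travel":[-1,0,0],"spin":0,"jaw":0},{"travel":[-2,0,0],"spin":0,"jaw":0},{"travel":[-2,0,0],"spin":0,"jaw":0}])

```text
clock: 4.53
tool_pos: [507.4, 14.1, 254.3]
ee_rot: [2.296, 2.144, -0.0]
contact_force: [0.0, 0.1, -0.8]
opening: 0.0
gripper_force: 0.3
```

move_arm(targets=[{"travel":[-1,0,0],"spin":0,"jaw":0},{"travel":[-2,0,0],"spin":0,"jaw":0},{"travel":[-2,0,0],"spin":0,"jaw":0}])

```text
clock: 4.9
tool_pos: [507.3, 12.4, 254.3]
ee_rot: [-2.295, -2.145, -0.001]
contact_force: [-0.2, 2.8, 0.1]
opening: -0.0
gripper_force: 1.8
```

move_arm(targets=[{"travel":[-1,0,0],"spin":0,"jaw":0},{"travel":[-2,0,0],"spin":0,"jaw":0},{"travel":[-2,0,0],"spin":0,"jaw":0}])

```text
clock: 5.28
tool_pos: [507.3, 12.0, 254.4]
ee_rot: [-2.292, -2.144, -0.005]
contact_force: [-0.2, 13.4, -0.3]
opening: 0.6
gripper_force: 6.6
```

The force rose to 13 N without motion, so that is the home stop. I'll hold briefly, then look.

move_arm(targets=[{"travel":[0,0,0],"spin":0,"jaw":0},{"travel":[0,0,0],"spin":0,"jaw":0}])

```text
clock: 5.52
tool_pos: [507.3, 12.0, 254.4]
ee_rot: [-2.292, -2.145, -0.005]
contact_force: [1.4, 13.4, 0.6]
opening: -0.3
gripper_force: 6.5
```

Run:
```python
from h import *
import cv2
rep(40,253)
im=viewer.read_camera("side")[185:290,230:370,::-1]
cv2.imwrite("pics/s2.png",cv2.convertScaleAbs(cv2.resize(im,(700,525),interpolation=3),alpha=1.7))
```

```text
t 5.525 pos [507.3  12.  254.4] slot y 17.5 x 0.8 spin need -0.003 F 13.4 [ 1.4 13.4  0.6] open -0.3 q6 1.49
travel [22.5 -0.8  1.4]
```

View pics/s2.png

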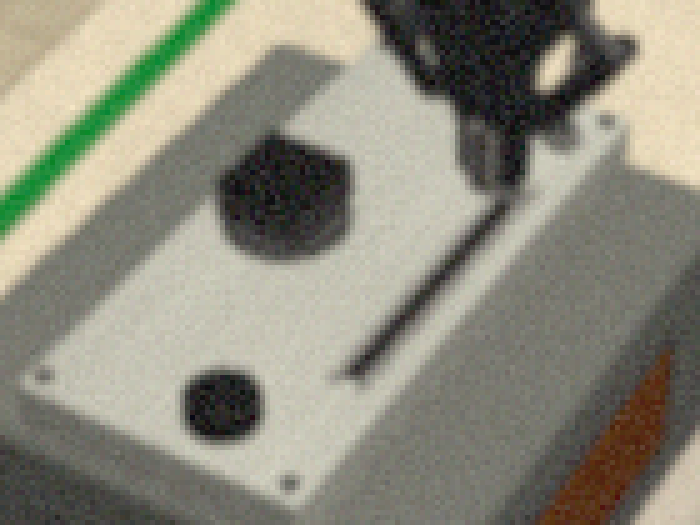

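The lever is at home: the slot is clear right up to its home end and the knob is hidden behind the finger at (495,160). Next I back off, go over the knob, and come down on the thumbscrew side.

move_arm(targets=[{"travel":[9,0,0],"spin":0,"jaw":0},{"travel":[14,0,-2],"spin":0,"jaw":0},{"travel":[14,0,-40],"spin":0,"jaw":0},{"travel":[14,0,-40],"spin":0,"jaw":0}])

```text
clock: 6.08
tool_pos: [509.1, 24.0, 296.8]
ee_rot: [2.293, 2.142, 0.004]
contact_force: [0.7, -0.5, 0.2]
opening: -0.4
gripper_force: 0.0
```

move_arm(targets=[{"travel":[-35,0,0],"spin":0,"jaw":0},{"travel":[-68,-1,0],"spin":0,"jaw":0},{"travel":[-68,-1,0],"spin":0,"jaw":0}])

```text
clock: 6.45
tool_pos: [502.3, -45.3, 293.7]
ee_rot: [-2.298, -2.142, 0.001]
contact_force: [0.4, 0.3, 0.2]
opening: 0.1
gripper_force: 0.0
```

```bash
python3 -c "
from h import *
rep(-37,253.5)"
```

```text
t 6.45 pos [502.3 -45.3 293.7] slot y -40.0 x -0.5 spin need -0.007 F 0.3 [0.4 0.3 0.2] open 0.1 q6 1.39
travel [ 3.   0.5 40.2]
```

move_arm(targets=[{"travel":[0,0.5,25],"spin":0,"jaw":0},{"travel":[0,0.5,39],"spin":0,"jaw":0},{"travel":[0,0.5,39],"spin":0,"jaw":0}])

```text
clock: 6.82
tool_pos: [502.5, -43.1, 254.4]
ee_rot: [-2.294, -2.144, 0.002]
contact_force: [0.7, 0.5, 0.8]
opening: 0.2
gripper_force: 0.0
```

move_arm(targets=[{"travel":[5,0,0],"spin":0,"jaw":0},{"travel":[10,0,0],"spin":0,"jaw":0},{"travel":[13,0,0],"spin":0,"jaw":0},{"travel":[13,0,0],"spin":0,"jaw":0}])

```text
clock: 7.32
tool_pos: [503.9, -30.3, 255.5]
ee_rot: [2.295, 2.145, 0.0]
contact_force: [0.2, -0.5, 0.2]
opening: -0.1
gripper_force: 0.0
```

```bash
python3 -c "
from h import *
rep(-20,253.5)"
```

```text
t 7.325 pos [503.9 -30.3 255.5] slot y -25.0 x 0.1 spin need -0.003 F -0.5 [ 0.2 -0.5  0.2] open -0.1 q6 1.41
travel [ 5.  -0.2  2. ]
```

move_arm(targets=[{"travel":[7,0,0.5],"spin":0,"jaw":0},{"travel":[14,0,1],"spin":0,"jaw":0},{"travel":[20,0,1],"spin":0,"jaw":0},{"travel":[25,0,1],"spin":0,"jaw":0},{"travel":[28,0,1],"spin":0,"jaw":0}])

```text
clock: 7.95
tool_pos: [505.8, -2.2, 254.3]
ee_rot: [-2.295, -2.145, -0.0]
contact_force: [0.4, -1.2, 0.9]
opening: -0.2
gripper_force: 0.7
```

move_arm(targets=[{"travel":[1,0,0],"spin":0,"jaw":0},{"travel":[2,0,0],"spin":0,"jaw":0},{"travel":[2,0,0],"spin":0,"jaw":0}])

```text
clock: 8.32
tool_pos: [505.8, -0.6, 254.1]
ee_rot: [-2.295, -2.144, 0.0]
contact_force: [-1.3, -0.0, -1.0]
opening: -0.0
gripper_force: 0.0
```

move_arm(targets=[{"travel":[1,0,0],"spin":0,"jaw":0},{"travel":[2,0,0],"spin":0,"jaw":0},{"travel":[2,0,0],"spin":0,"jaw":0}])

```text
clock: 8.7
tool_pos: [506.0, 1.4, 254.3]
ee_rot: [-2.296, -2.145, -0.0]
contact_force: [-0.2, -0.8, -0.1]
opening: 0.1
gripper_force: 0.0
```

move_arm(targets=[{"travel":[1,0,0],"spin":0,"jaw":0},{"travel":[1,0,0],"spin":0,"jaw":0}])

```text
clock: 8.95
tool_pos: [506.1, 2.3, 254.3]
ee_rot: [2.296, 2.145, 0.0]
contact_force: [-0.4, -0.6, 0.1]
opening: -0.0
gripper_force: 0.0
```

move_arm(targets=[{"travel":[1,0,0],"spin":0,"jaw":0},{"travel":[1,0,0],"spin":0,"jaw":0}])

```text
clock: 9.2
tool_pos: [506.2, 3.3, 254.3]
ee_rot: [-2.296, -2.145, -0.0]
contact_force: [0.6, 0.3, -0.5]
opening: 0.3
gripper_force: 0.0
```

move_arm(targets=[{"travel":[1,0,0],"spin":0,"jaw":0},{"travel":[1,0,0],"spin":0,"jaw":0}])

```text
clock: 9.45
tool_pos: [506.2, 4.0, 254.3]
ee_rot: [2.296, 2.144, -0.001]
contact_force: [-0.5, -2.1, -0.1]
opening: 0.1
gripper_force: 1.3
```

move_arm(targets=[{"travel":[1,0,0],"spin":0,"jaw":0},{"travel":[1,0,0],"spin":0,"jaw":0}])

```text
clock: 9.7
tool_pos: [506.3, 4.8, 254.3]
ee_rot: [2.295, 2.144, -0.001]
contact_force: [-0.5, -4.5, 0.2]
opening: -0.1
gripper_force: 2.4
```

move_arm(targets=[{"travel":[1,0,0],"spin":0,"jaw":0},{"travel":[1,0,0],"spin":0,"jaw":0}])

```text
clock: 9.95
tool_pos: [506.4, 6.0, 254.3]
ee_rot: [2.296, 2.144, -0.001]
contact_force: [-0.4, -4.9, 1.1]
opening: -0.1
gripper_force: 2.0
```

move_arm(targets=[{"travel":[1,0,0],"spin":0,"jaw":0},{"travel":[1,0,0],"spin":0,"jaw":0}])

```text
clock: 10.2
tool_pos: [506.5, 7.5, 254.3]
ee_rot: [-2.295, -2.145, -0.001]
contact_force: [-0.8, -2.5, 1.6]
opening: 0.1
gripper_force: 0.9
```

Click 1 came as expected: contact again at TCP y≈3.5, so lever ≈ y+26.5, with a peak of about 5 N and then release. On to click 2.

move_arm(targets=[{"travel":[4,0,0],"spin":0,"jaw":0},{"travel":[8,0,0],"spin":0,"jaw":0},{"travel":[12,0,0],"spin":0,"jaw":0},{"travel":[16,0,0],"spin":0,"jaw":0},{"travel":[20,0,0],"spin":0,"jaw":0}])

```text
clock: 10.82
tool_pos: [507.8, 27.6, 254.3]
ee_rot: [-2.295, -2.145, 0.0]
contact_force: [0.2, -1.2, 0.3]
opening: 0.5
gripper_force: 0.6
```

move_arm(targets=[{"travel":[1,0,0],"spin":0,"jaw":0},{"travel":[2,0,0],"spin":0,"jaw":0},{"travel":[2,0,0],"spin":0,"jaw":0}])

```text
clock: 11.2
tool_pos: [508.0, 29.3, 254.3]
ee_rot: [-2.295, -2.145, -0.0]
contact_force: [0.1, -0.1, -0.3]
opening: -0.1
gripper_force: 0.0
```

move_arm(targets=[{"travel":[1,0,0],"spin":0,"jaw":0},{"travel":[2,0,0],"spin":0,"jaw":0},{"travel":[2,0,0],"spin":0,"jaw":0}])

```text
clock: 11.58
tool_pos: [508.1, 31.3, 254.3]
ee_rot: [2.296, 2.145, 0.0]
contact_force: [1.2, 0.7, 0.1]
opening: 0.1
gripper_force: 0.0
```

move_arm(targets=[{"travel":[1,0,0],"spin":0,"jaw":0},{"travel":[2,0,0],"spin":0,"jaw":0},{"travel":[2,0,0],"spin":0,"jaw":0}])

```text
clock: 11.95
tool_pos: [508.3, 33.3, 254.3]
ee_rot: [-2.296, -2.145, -0.0]
contact_force: [-0.0, -0.4, -0.9]
opening: 0.1
gripper_force: 0.0
```

move_arm(targets=[{"travel":[1,0,0],"spin":0,"jaw":0},{"travel":[1,0,0],"spin":0,"jaw":0}])

```text
clock: 12.2
tool_pos: [508.3, 34.0, 254.3]
ee_rot: [2.296, 2.144, -0.001]
contact_force: [-0.7, -2.8, 0.6]
opening: 0.2
gripper_force: 1.3
```

Click 2 resumed contact at y≈33.5, as predicted. The third should be near 63.5. I'll push on, then creep to the snap.

move_arm(targets=[{"travel":[1,0,0],"spin":0,"jaw":0},{"travel":[2,0,0],"spin":0,"jaw":0},{"travel":[3,0,0],"spin":0,"jaw":0},{"travel":[4,0,0],"spin":0,"jaw":0},{"travel":[4,0,0],"spin":0,"jaw":0}])

```text
clock: 12.82
tool_pos: [508.6, 38.5, 254.3]
ee_rot: [-2.295, -2.145, -0.001]
contact_force: [-0.9, -1.3, 0.4]
opening: 0.1
gripper_force: 0.5
```

move_arm(targets=[{"travel":[4,0,0],"spin":0,"jaw":0},{"travel":[8,0,0],"spin":0,"jaw":0},{"travel":[12,0,0],"spin":0,"jaw":0},{"travel":[15,0,0],"spin":0,"jaw":0},{"travel":[17,0,0],"spin":0,"jaw":0}])

```text
clock: 13.45
tool_pos: [509.7, 55.5, 254.3]
ee_rot: [-2.295, -2.145, -0.0]
contact_force: [-1.0, -1.2, 0.9]
opening: 0.0
gripper_force: 0.8
```

move_arm(targets=[{"travel":[1,0,0],"spin":0,"jaw":0},{"travel":[2,0,0],"spin":0,"jaw":0},{"travel":[2,0,0],"spin":0,"jaw":0}])

```text
clock: 13.82
tool_pos: [509.9, 57.3, 254.3]
ee_rot: [-2.295, -2.145, -0.0]
contact_force: [-0.7, -1.3, 0.3]
opening: -0.2
gripper_force: 0.2
```

move_arm(targets=[{"travel":[1,0,0],"spin":0,"jaw":0},{"travel":[2,0,0],"spin":0,"jaw":0},{"travel":[2,0,0],"spin":0,"jaw":0}])

```text
clock: 14.2
tool_pos: [510.1, 59.3, 254.3]
ee_rot: [-2.295, -2.145, -0.001]
contact_force: [-0.6, -0.4, 0.7]
opening: 0.0
gripper_force: 0.0
```

move_arm(targets=[{"travel":[1,0,0],"spin":0,"jaw":0},{"travel":[2,0,0],"spin":0,"jaw":0},{"travel":[2,0,0],"spin":0,"jaw":0}])

```text
clock: 14.58
tool_pos: [510.1, 61.2, 254.3]
ee_rot: [-2.296, -2.145, -0.0]
contact_force: [-0.0, -0.5, -0.2]
opening: 0.5
gripper_force: 0.0
```

move_arm(targets=[{"travel":[1,0,0],"spin":0,"jaw":0},{"travel":[2,0,0],"spin":0,"jaw":0},{"travel":[2,0,0],"spin":0,"jaw":0}])

```text
clock: 14.95
tool_pos: [510.3, 63.2, 254.3]
ee_rot: [-2.296, -2.145, -0.0]
contact_force: [-0.3, -0.0, -0.1]
opening: 0.3
gripper_force: 0.0
```

move_arm(targets=[{"travel":[0.7,0,0],"spin":0,"jaw":0},{"travel":[0.7,0,0],"spin":0,"jaw":0}])

```text
clock: 15.2
tool_pos: [510.3, 63.7, 254.3]
ee_rot: [2.296, 2.144, -0.0]
contact_force: [0.8, -0.9, 0.2]
opening: 0.2
gripper_force: 0.7
```

The third click is confirmed: free gap, then contact at 63.5. Now I back off, rise and move clear.

move_arm(targets=[{"travel":[-7,0,0],"spin":0,"jaw":0},{"travel":[-14,0,0],"spin":0,"jaw":0},{"travel":[-14,0,-40],"spin":0,"jaw":0},{"travel":[-14,0,-80],"spin":0,"jaw":0},{"travel":[-14,0,-80],"spin":0,"jaw":0}])

```text
clock: 15.82
tool_pos: [510.2, 49.4, 337.0]
ee_rot: [2.293, 2.142, 0.006]
contact_force: [0.4, -0.4, -0.7]
opening: -0.1
gripper_force: 0.0
```

move_arm(targets=[{"travel":[-50,0,0],"spin":0,"jaw":0},{"travel":[-100,0,0],"spin":0,"jaw":0},{"travel":[-150,0,0],"spin":0,"jaw":0},{"travel":[-150,0,0],"spin":0,"jaw":0},{"travel":[-150,0,0],"spin":0,"jaw":0}])

```text
clock: 16.45
tool_pos: [498.9, -99.9, 333.7]
ee_rot: [-2.296, -2.143, 0.0]
contact_force: [0.1, -0.9, -0.4]
opening: -0.1
gripper_force: 0.0
```

Run:
```python
from h import *
import cv2
rep()
im=viewer.read_camera("side")[185:290,230:370,::-1]
cv2.imwrite("pics/s3.png",cv2.convertScaleAbs(cv2.resize(im,(700,525),interpolation=3),alpha=1.7))
print(H+88*Y)
c=viewer.calibration("side")
p=c["R"]@np.append(H+88*Y,254)+c["t"];print(((p[0]/p[2]*c["fx"]+c["cx"])-230)*5,((p[1]/p[2]*c["fy"]+c["cy"])-185)*5)
```

```text
t 16.45 pos [498.9 -99.9 333.7] slot y -94.7 x -0.4 spin need -0.005 F -0.9 [ 0.1 -0.9 -0.4] open -0.1 q6 1.28
[511.02815601  82.41983751]
407.48516135407897 248.59108167237707
```

View pics/s3.png

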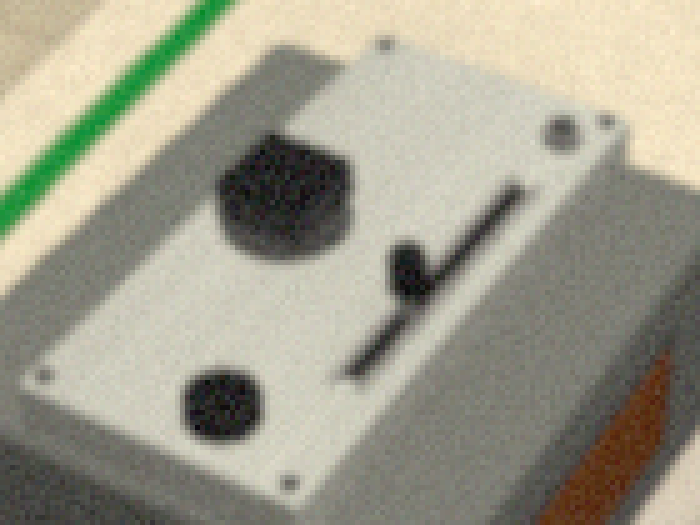

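The knob top is at (407,250), where third notch should appear at (407,249). The cap is unmoved at (222,405).

```bash
python3 -c "
from station import r
print(r.job_done())"
```

```text
the job is handed in; nothing more can be done
None
```

I pushed the filter lever back to its home stop, slid it forward counting clicks, and left it clicked in at the third notch; the last picture shows the knob there and the lens cap unmoved, and I handed the job in at about 16.5 s without seeing the verdict.

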